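# Start the child-locked hob

## Robot

A 7-joint arm with a two-finger parallel gripper is mounted at the origin on a cart in front of the work surface, level with it; the furniture and walls round the work are solid. World frame = base frame: x ahead of the robot, y to its left, z up, the work surface at z = 0. Lengths are in mm, angles in rad, forces in N, time in s.
With the tool pointing down it reaches from about 350 to 900 mm from the base axis. Payload 7.2 kg.
Tool frame: the origin (TCP) lies at the very end of the fingers, on their centre line; the grasp point (between the pads) lies 19 mm behind it (hold_point_z is the distance from the TCP to the grasp point, in mm); z points along the fingers, y is the line along which they close (so a half turn about z gives the same grasp; the last joint's range is limited). The gripper opens to 85 mm and grips with 20 to 120 N. Pads are 22 mm wide; open, the fingers measure 114 mm over their backs; the gripper's body (76 mm by 85 mm) begins 54 mm behind the grasp point. The pads swing forward as they close: fully open they stand 13 mm farther back than shut.
Start: joints at [1.182, 0.411, -0.013, 1.596, 0.006, 1.134, -0.082], TCP at [197.067, -593.122, 231.297] pointing down, gripper open.
Joint ranges: [-2.95, 2.95], [-0.29, 1.99], [-1.47, 1.44], [0.14, 2.54], [-1.03, 4.17], [0.13, 1.85], [-2.86, 2.86]. Speed limits (rad/s): [2.39, 2.39, 3.01, 3.01, 3.14, 3.14, 3.14].

## Interface

Orientations are given as a unit quaternion [w, x, y, z].
In Python, from station import * gives the robot as it stands. Calls block until the motion is done:
- move_pose(position, orientation): joint-space move of the TCP to a pose.
- move_linear(position, rot=None, velocity=150): straight line of the TCP; rot=None keeps the orientation; velocity is the mean speed in mm/s.
- move_joints(angles): joint-space move.
- command_gripper(opening, grip_force=None): finger opening in mm; grip_force is the grip in N (None keeps the last); returns when the fingers have stopped.
- pause(seconds).
- solve_ik(position, orientation): joint angles nearest the present ones, or None.
- get_obs(): the state.
- snapshot(name): name is "scene" or "top"; returns the picture (384x512x3 uint8, blue, green, red); there is no depth.
- camera_info(name): a dict with "vfov" (degrees; the focal length in pixels is half the picture's height over the tangent of half this angle, whatever the lens; pixels are square), "cx", "cy" (the principal point, pixels), "origin" and "attitude" of the camera in the world. Camera axes: x right, y up, looking along -z (the intrinsics and any distortion apply to the point x, -y, -z); pixel columns grow to the right and rows downward; lengths in mm; the calibration is good to about 2 mm. A picture is of the moment at which its call begins. camera_info takes no time and is no camera call.
A pose or a line that the arm cannot do raises PlanningError and nothing moves.
- job_done(): hands the job in; it is judged then, once.
The state is a dict: "time_s": time; "joint_positions": joint angles; "joint_velocities": joint speeds; "joint_efforts": joint torques, N m; "position": TCP position; "orientation": TCP orientation; "force": force on the tool from outside, world axes, zero at the start; "wrist_torque": the same for the moment, N m; "gripper_width": finger opening in mm; "gripper_force": force on a finger pad.
Only numpy, scipy, OpenCV 4.12 (cv2) and the standard library are available. Lean on these libraries where they do the work, as an engineer would, in place of code of your own. Each camera call takes 0.05 s, during which the arm holds its last target. There are 200 camera calls.

## Task

Start the hob under the saucepan: pull the child-lock knob up as far as it goes, then press the round, the bar and the triangular key in that order, each fully down and let up again before the next, and finally push the knob back down fully home. Press no key while the knob is down or out of this order, keep the knob up until all three are pressed, never press the square stop key, and leave the saucepan, the salt pot and the spice jar standing where they are.

Things in the scene. Friction and masses are not known exactly. Their poses are not given: they have to be found in the camera images.
- hob: fixed portable hob, grey box with black top, 280 (x) by 300 (y) by 50 mm high; origin at the centre of its underside. Front (towards the robot) is its -x side. On its top, 95 mm in front of the centre, five controls stand in a row along its y, 50 mm apart: four bare metal keys and the lock knob, in changing order. The saucepan stands behind them. Yaw within 0.25 rad.
- round_top (a point): centre of the top face of the round key (power on): round disc, 28 mm across; it stands 9 mm above the hob's top and sinks straight down with the key. Axes as the hob's.
- round (a joint): how far the round key is pressed, m: 0 up, 0.005 fully down (then still 4 mm above the hob's top). A spring brings it back up; it starts to move at 1.2 N and is fully down at 4 N.
- round_memory (a joint): what the hob remembers of the round key, m: a hidden slide under the key, 0 at first, which stays about as far down as the key has been pressed so far (about 0.0045 after a full press; above 0.002 counts as having been pressed). It cannot be touched.
- bar_top (a point): centre of the top face of the bar key (boost): narrow oblong bar, 34 mm along the hob's x and 12 mm along its y; it stands 9 mm above the hob's top and sinks straight down with the key. Axes as the hob's.
- bar (a joint): how far the bar key is pressed, m: 0 up, 0.005 fully down (then still 4 mm above the hob's top). A spring brings it back up; it starts to move at 1.2 N and is fully down at 4 N.
- bar_memory (a joint): what the hob remembers of the bar key, m: a hidden slide under the key, 0 at first, which stays about as far down as the key has been pressed so far (about 0.0045 after a full press; above 0.002 counts as having been pressed). It cannot be touched.
- triangle_top (a point): centre of the top face of the triangle key (start): triangular prism, corners 20 mm from its centre (sides 35 mm, so only 10 mm from the centre to the middle of a side); it stands 9 mm above the hob's top and sinks straight down with the key. Axes as the hob's.
- triangle (a joint): how far the triangle key is pressed, m: 0 up, 0.005 fully down (then still 4 mm above the hob's top). A spring brings it back up; it starts to move at 1.2 N and is fully down at 4 N.
- triangle_memory (a joint): what the hob remembers of the triangle key, m: a hidden slide under the key, 0 at first, which stays about as far down as the key has been pressed so far (about 0.0045 after a full press; above 0.002 counts as having been pressed). It cannot be touched.
- square_top (a point): centre of the top face of the square key (stop, not to be pressed): square, 25 by 25 mm; it stands 9 mm above the hob's top and sinks straight down with the key. Axes as the hob's.
- square (a joint): how far the square key is pressed, m: 0 up, 0.005 fully down (then still 4 mm above the hob's top). A spring brings it back up; it starts to move at 1.2 N and is fully down at 4 N.
- square_memory (a joint): what the hob remembers of the square key, m: a hidden slide under the key, 0 at first, which stays about as far down as the key has been pressed so far (about 0.0045 after a full press; above 0.002 counts as having been pressed). It cannot be touched.
- knob (a joint): how far the child-lock knob is pulled up out of the hob, m: 0 pushed home (locked), 0.014 at its upper stop (unlocked). About 3 N moves it either way; it stays where it is left.
- knob_top (a point): centre of the top face of the child-lock knob, moving with it: an upright metal cylinder 30 mm across and 22 mm high on a 14 mm thick stem; pushed home its top is 34 mm and its underside 12 mm above the hob's top, 14 mm higher when pulled out. Grip it round the sides along the hob's x, clear of the keys beside it.
- saucepan: small steel saucepan, 110 mm across and 65 mm high, about 0.5 kg, with a short black handle at its +x side reaching 128 mm from its centre, standing loose on the cooking zone; origin at the centre of its underside.
- salt_pot: brown pot with a wooden lid, 77 mm across and 100 mm high, standing on the worktop at the hob's left (+y) side; origin at the centre of its underside.
- spice_jar: spice jar with a red cap, 45 mm across and 106 mm high, standing on the worktop at the hob's right (-y) side; origin at the centre of its underside.
There are look-alikes about, which are no part of the job. There is more than one size of the saucepan; the job needs the larger.

How it is judged (in metres and radians):
On the way, in this order (a step that is already met when the one before it is completed fails the run):
1. the knob is pulled up to its stop (value of joint knob above 0.011 m), for 0.2 s.
2. the round key is pressed down, the others up and the knob still out (value of joint round above 0.004 m and value of joint knob above 0.011 m and value of joint each of bar, triangle, square below 0.0015 m), for 0.05 s.
3. the bar key is pressed down, the others up and the knob still out (value of joint bar above 0.004 m and value of joint knob above 0.011 m and value of joint each of round, triangle, square below 0.0015 m), for 0.05 s.
4. the triangle key is pressed down, the others up and the knob still out (value of joint triangle above 0.004 m and value of joint knob above 0.011 m and value of joint each of round, bar, square below 0.0015 m), for 0.05 s.
5. the knob is pushed back home, all keys up (value of joint knob below 0.002 m and value of joint each of round, bar, triangle, square below 0.0015 m), for 0.2 s.
At the end, for the whole second after the job is handed in: The knob is home (within 2 mm), all four keys are up (within 1 mm), the hob remembers the round, bar and triangular keys as pressed and the square key as not pressed, and the saucepan, salt pot and spice jar stand within 15 mm of where they were, upright within 0.2 rad (value of joint each of knob, square_memory below 0.002 m and value of joint each of round, bar, triangle, square below 0.001 m and value of joint each of round_memory, bar_memory, triangle_memory above 0.002 m and distance of each of saucepan, salt_pot, spice_jar from where it was at the start of the episode below 0.015 m and angle between each of saucepan, salt_pot, spice_jar's own z axis and vertical below 0.2 rad); the robot touches nothing.
It fails at once if the square stop key is pressed (by more than 3 mm) (value of joint square above 0.003 m).
It fails at once if a key is pressed (by more than 3 mm) while the knob is less than 10 mm out (value of joint knob below 0.01 m and value of joint any of round, bar, triangle, square above 0.003 m).
It fails at once if a key is pressed (by more than 3 mm) out of the order round, bar, triangle ((value of joint bar above 0.003 m and value of joint round_memory below 0.002 m) or (value of joint triangle above 0.003 m and value of joint bar_memory below 0.002 m) or (value of joint round above 0.003 m and value of joint bar_memory above 0.002 m) or (value of joint bar above 0.003 m and value of joint triangle_memory above 0.002 m)).
It fails at once if the knob is pushed in (less than 8 mm out) between the first and the last key (value of joint knob below 0.008 m and value of joint round_memory above 0.002 m and value of joint triangle_memory below 0.002 m).
It fails at once if the saucepan, salt pot or spice jar is moved by more than 25 mm or tipped (distance of any of saucepan, salt_pot, spice_jar from where it was at the start of the episode above 0.025 m or angle between any of saucepan, salt_pot, spice_jar's own z axis and vertical above 0.35 rad).
It also fails if it takes over 48 s, if anything falls off the work surface, if the arm or the gripper's body presses on something with over 40 N, if the wrist force passes 120 N, or if a joint passes its speed limit or range.

## Working session

There is one attempt and no reset: what is moved stays moved. The work goes in short steps, each a Python script; the robot and the scene stay as the last script left them, time stands still between calls to the robot, and variables do not carry over. Pictures are saved under pics/ and viewed, at most 10 in all, crops included, and the job is handed in when it is done.

```bash
ls; mkdir -p pics; python3 - <<'E'
from station import *
import cv2
for n in("scene","top"):
    cv2.imwrite(f"pics/{n}0.png",cv2.resize(snapshot(n),(800,600),interpolation=cv2.INTER_CUBIC)); print(n,camera_info(n))
o=get_obs();print(o["time_s"],o["orientation"],o["gripper_width"])
E
```

```text
pics
scene {'vfov': 54.103671379508285, 'cx': 254.16301220764268, 'cy': 193.31421227798367, 'origin': array([ 116.23017882, -491.279478  ,  663.82382259]), 'attitude': array([ 0.85088013,  0.37355649, -0.14923964, -0.33791431])}
top {'vfov': 43.23181773563732, 'cx': 257.8640365172756, 'cy': 198.6777752077615, 'origin': array([ 432.62166572,  -17.48532233, 1323.79612836]), 'attitude': array([-0.69841716, -0.02245971,  0.03670208,  0.71439624])}
0.1 [-7.04559517e-04  9.87161336e-01  1.59724694e-01 -1.51739452e-04] 85.4451356963853
```

View pics/scene0.png

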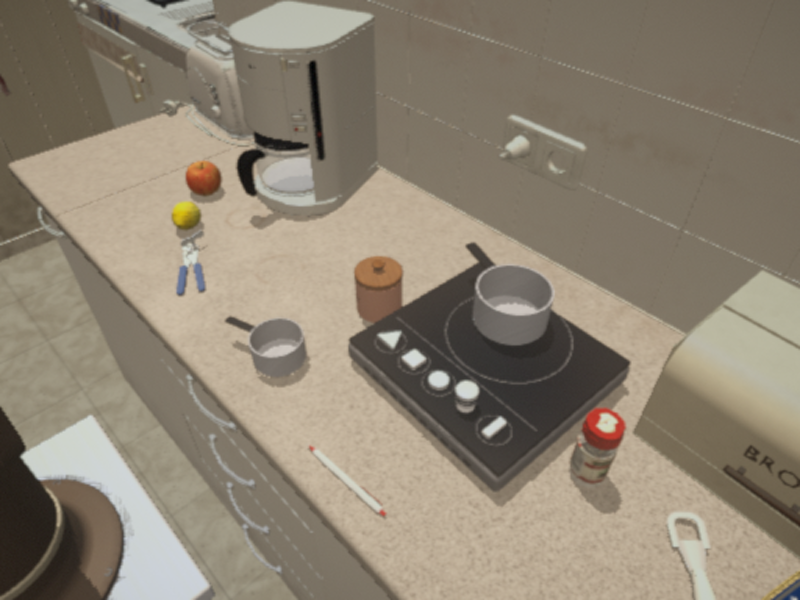

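View pics/top0.png

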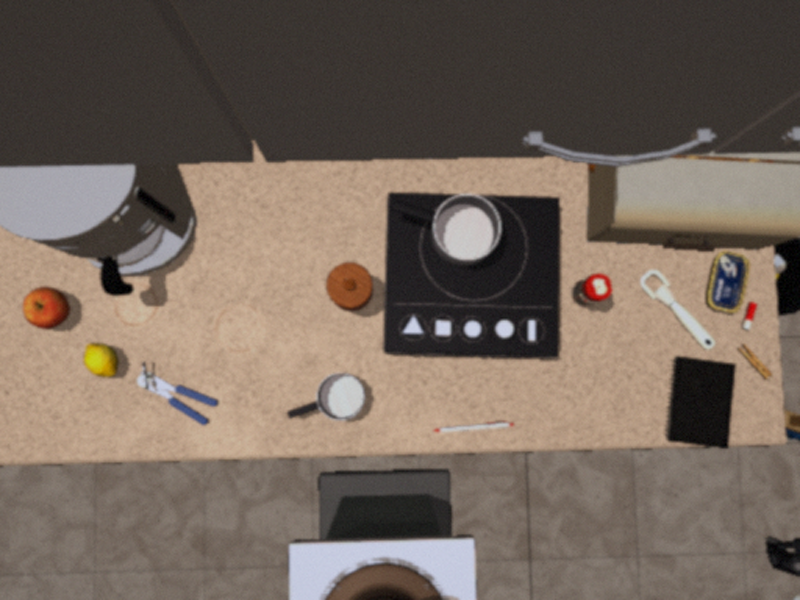

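The top view (800x600 pixels) shows the hob centred near (472,275). The row from left (+y) to right reads triangle (413,326), square (442,328), round (473,328), knob (505,329), bar (532,330). In the scene view only the knob (466,395) stands tall. There are two saucepans: the one on the hob at (467,230) is larger than the one on the worktop at (342,397), so it's the one meant. Next I'll measure these points.

```bash
cat > h.py <<'E'
from station import *
import numpy as np, cv2
from scipy.spatial.transform import Rotation as R
def cam(n):
    c=camera_info(n); q=c["attitude"]; return c,R.from_quat(np.r_[q[1:],q[0]]),192/np.tan(np.radians(c["vfov"]/2))
def ray(n,u,v):
    c,r,f=cam(n); return c["origin"],r.apply([(u-c["cx"])/f,-(v-c["cy"])/f,-1])
def onz(n,u,v,z):
    o,d=ray(n,u,v); return o+d*(z-o[2])/d[2]
def proj(n,p):
    c,r,f=cam(n); q=r.inv().apply(np.array(p)-c["origin"]); return c["cx"]-f*q[0]/q[2],c["cy"]+f*q[1]/q[2]
def two(a,b):
    (o1,d1),(o2,d2)=ray("top",*a),ray("scene",*b)
    s=np.linalg.lstsq(np.c_[d1,-d2],o2-o1,rcond=None)[0]; p,q=o1+s[0]*d1,o2+s[1]*d2
    return (p+q)/2,np.linalg.norm(p-q)
def blobs(im,x0,y0,x1,y1,th=130):
    g=cv2.cvtColor(im,cv2.COLOR_BGR2GRAY)[y0:y1,x0:x1]; n,_,st,c=cv2.connectedComponentsWithStats((g>th).astype(np.uint8))
    return sorted([(c[i][0]+x0,c[i][1]+y0,st[i][4],*st[i][2:4]) for i in range(1,n) if st[i][4]>25 and st[i][2]<30])
E
python3 - <<'E'
from h import *
np.set_printoptions(precision=1,suppress=True)
t=snapshot("top");s=snapshot("scene")
T=blobs(t,250,200,356,222); S=blobs(s,235,205,335,285)
for b in T: print("T",np.array(b),onz("top",b[0],b[1],59),onz("top",b[0],b[1],84))
for b in S: print("S",np.array(b),onz("scene",b[0],b[1],59),onz("scene",b[0],b[1],84))
if len(T)==len(S)==5:
    for a,b in zip(T,S): print(two(a[:2],b[:2]))
g=cv2.cvtColor(t,cv2.COLOR_BGR2GRAY)
m=(cv2.GaussianBlur(g,(3,3),0)<60).astype(np.uint8)[115:240,235:370]
cs,_=cv2.findContours(m,cv2.RETR_EXTERNAL,2); c=max(cs,key=cv2.contourArea)+[235,115]
rc=cv2.minAreaRect(c); P=np.array([onz("top",*p,50) for p in cv2.boxPoints(rc)]); print(rc,"\n",P,P.mean(0),np.linalg.norm(np.diff(P,axis=0),axis=1))
a=cv2.resize(t[195:235,245:365],(720,240),interpolation=cv2.INTER_CUBIC);b=cv2.resize(s[200:295,215:345],(492,360),interpolation=cv2.INTER_CUBIC)
o=np.zeros((600,720,3),np.uint8);o[:240]=a;o[240:,:492]=b;cv2.imwrite("pics/crop1.png",o)
E
```

```text
T [263.9 208.9  71.   12.   11. ] [511.3 -59.5  59. ] [509.7 -58.7  84. ]
T [283.3 209.5  94.   10.   10. ] [ 508.6 -110.2   59. ] [ 507.1 -108.4   84. ]
T [302.  210.1  87.   11.   11. ] [ 505.9 -159.1   59. ] [ 504.4 -156.3   84. ]
T [322.5 210.  103.   12.   11. ] [ 505.1 -213.    59. ] [ 503.7 -209.2   84. ]
T [339.9 211.   63.    5.   13. ] [ 501.3 -258.7   59. ] [ 500. -254.   84.]
S [249.5 215.8  98.   15.   11. ] [510.4 -59.8  59. ] [494.1 -77.7  84. ]
S [264.4 228.9 116.   16.   13. ] [ 507.2 -110.6   59. ] [ 491.1 -126.3   84. ]
S [280.4 242.3 123.   14.   12. ] [ 505.2 -160.2   59. ] [ 489.1 -173.9   84. ]
S [298.3 249.2 153.   16.   13. ] [ 518.9 -198.    59. ] [ 502.2 -210.1   84. ]
S [316.  272.8 100.   15.   13. ] [ 500.  -260.2   59. ] [ 484.2 -269.8   84. ]
(array([511.1, -59.4,  58.2]), np.float64(0.4476901869224455))
(array([ 508.3, -110. ,   57.8]), np.float64(0.773179305964732))
(array([ 506. , -159.4,   57.6]), np.float64(0.19421235344560828))
(array([ 503.6, -209.3,   82.2]), np.float64(0.39718181432134597))
(array([ 501.5, -259.3,   56.6]), np.float64(0.15924524349265623))
((302.643798828125, 176.1795654296875), (110.9324722290039, 102.4490737915039), 1.5481576919555664) 
 [[ 468.2  -11.1   50. ]
 [ 741.4  -24.3   50. ]
 [ 727.6 -321.6   50. ]
 [ 453.7 -303.    50. ]] [ 597.7 -165.    50. ] [273.5 297.6 274.6]
```

View pics/crop1.png

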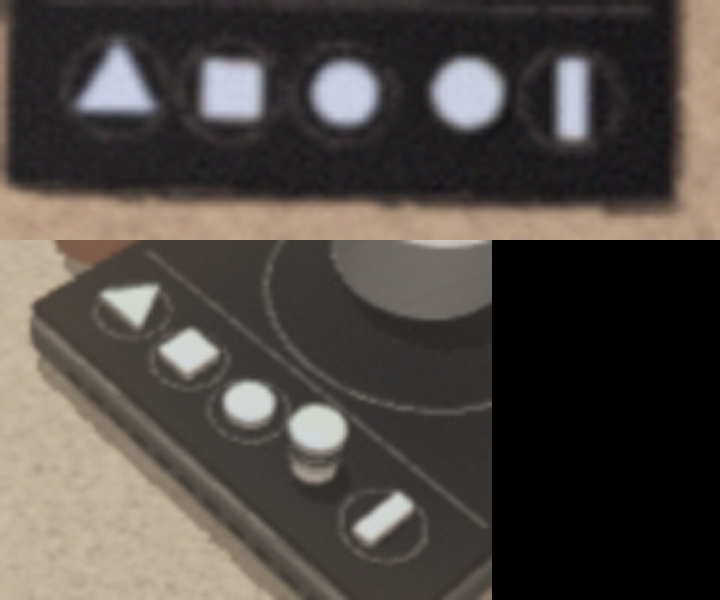

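The crop confirms the row: triangle, square, round and knob (taller, stem visible), then bar. The two-view heights come out at about 57–58 mm for the keys and 82 mm for the knob (nominal 59 and 84). The 50 mm spacing matches exactly, and yaw is about -0.048. Next: grip the knob and pull it up.

```bash
cat >> h.py <<'E'
YAW=-0.048
K=dict(tri=(511,-59.5),rnd=(505.9,-159.4),knob=(503.6,-209.4),bar=(501.3,-259.2))
def q(sgn):
    y=sgn*np.array([np.cos(YAW),np.sin(YAW),0]); z=np.array([0,0,-1.]); a=R.from_matrix(np.c_[np.cross(y,z),y,z]).as_quat(); return np.r_[a[3],a[:3]]
def st(m=""):
    o=get_obs(); print(m,"t%.2f"%o["time_s"],o["position"].round(1),"F",np.round(o["force"],1),"w%.1f gf%.1f"%(o["gripper_width"],o["gripper_force"])); return o
E
python3 - <<'E'
from h import *
j0=np.array(get_obs()["joint_positions"]); best=None
for s in(1,-1):
    a=solve_ik([*K["knob"],200],q(s)); print(s,None if a is None else np.round(a,2))
    if a is not None and (best is None or np.abs(a-j0).max()<best[0]): best=(np.abs(a-j0).max(),s)
s=best[1]; open("sgn","w").write(str(s))
command_gripper(60)
move_pose([*K["knob"],200],q(s)); st("above")
move_linear([*K["knob"],100]); st("100")
move_linear([*K["knob"],57],velocity=60); st("57")
cv2.imwrite("pics/grip.png",cv2.resize(snapshot("scene")[150:330,200:440],(800,600),interpolation=cv2.INTER_CUBIC))
E
```

```text
1 [ 0.7   0.35 -0.49  1.8   0.19  1.03  0.08]
-1 [-0.56  0.59  1.26  1.88 -0.62  1.15 -2.26]
above t2.37 [ 503.1 -211.2  199.9] F [ 0.1  0.3 -0.2] w59.9 gf0.0
100 t3.18 [ 504.1 -209.7  100.7] F [-0.1  0.2  1. ] w60.1 gf0.0
57 t4.05 [ 503.8 -209.4   57.1] F [0.2 0.1 0.5] w59.9 gf0.0
```

View pics/grip.png

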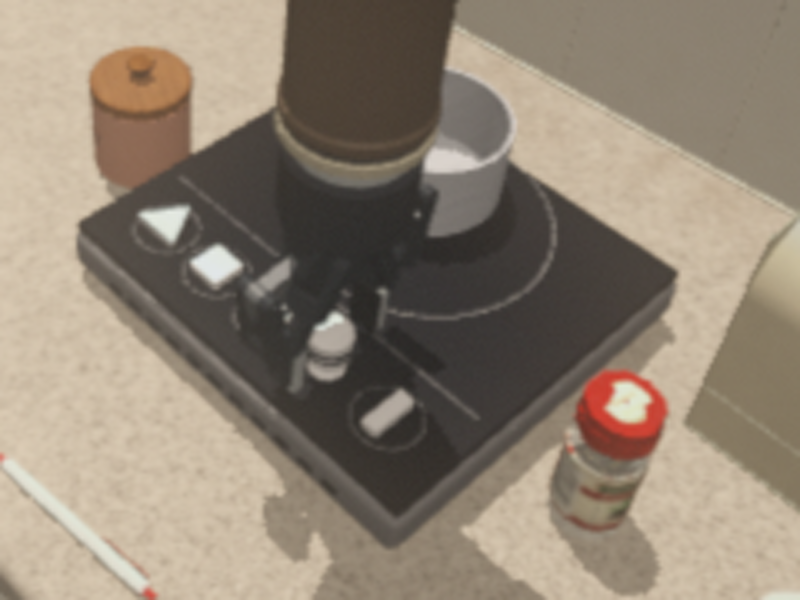

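The fingers (295,370) and (382,310) stand either side of the knob at (330,345), along the hob's x and clear of the keys. I'll close and pull.

```bash
python3 - <<'E'
from h import *
command_gripper(20,50); o=st("closed"); p=o["position"]
for dz in (4,8,11,13,14,15,16):
    move_linear([*p[:2],p[2]+dz],velocity=40); o=st(dz)
    if o["force"][2]<-14: break
pause(0.3); st()
E
```

```text
closed t4.48 [ 503.5 -209.5   57.5] F [-3.   0.4  6.3] w28.3 gf49.0
4 t4.75 [ 503.5 -209.5   61.9] F [-1.7  0.3  2.5] w28.6 gf49.9
8 t5.00 [ 503.5 -209.5   65.8] F [-1.1 -0.4  2.2] w28.9 gf50.0
11 t5.25 [ 503.5 -209.5   68.8] F [-1.8  0.1  2.2] w28.2 gf50.1
13 t5.50 [ 503.5 -209.5   70.6] F [-0.7  0.1  0.7] w28.6 gf50.0
14 t5.75 [ 503.4 -209.5   71.5] F [-0.2  0.4 -0.4] w28.5 gf50.0
15 t6.00 [ 503.4 -209.4   71.9] F [  2.8  -1.1 -12.7] w28.8 gf51.4
16 t6.25 [ 503.4 -209.4   72.1] F [  6.9  -1.7 -22.1] w28.1 gf52.6
 t6.55 [ 503.4 -209.4   72.1] F [  6.8  -2.4 -22.7] w28.1 gf52.6
```

The force jumped at about 14.5 mm of travel, so the knob is at its stop. I'll release it and check its height with two views.

```bash
python3 - <<'E'
from h import *
np.set_printoptions(precision=1,suppress=True)
move_linear([503.5,-209.4,71.7],velocity=40); st("relax")
command_gripper(60); st("open")
move_linear([503.5,-209.4,170]); command_gripper(0); st("shut")
s=snapshot("scene");cv2.imwrite("pics/up.png",cv2.resize(s[150:330,200:440],(800,600),interpolation=cv2.INTER_CUBIC))
print(proj("scene",[503.6,-209.4,98]),proj("scene",[503.6,-209.4,84]))
for b in blobs(s,235,205,335,285): print(np.array(b))
E
```

```text
relax t6.80 [ 503.4 -209.5   71.8] F [ 0.7 -1.5 -7.6] w28.8 gf54.4
open t7.21 [ 503.7 -209.4   72.1] F [ 0.1 -0.1  0.4] w60.4 gf0.0
shut t8.62 [ 503.5 -209.4  170. ] F [ 0.8  0.1 -0.2] w0.3 gf0.0
(np.float64(299.1336834262955), np.float64(244.0003357737343)) (np.float64(298.54678758264265), np.float64(248.59655443116867))
[249.4 215.9 104.   15.   11. ]
[264.4 228.9 124.   16.   13. ]
[280.4 242.4 128.   14.   12. ]
[296.9 259.7  51.   12.    9. ]
[299.1 244.7 160.   15.   13. ]
[315.8 273.1  87.   15.   13. ]
```

View pics/up.png

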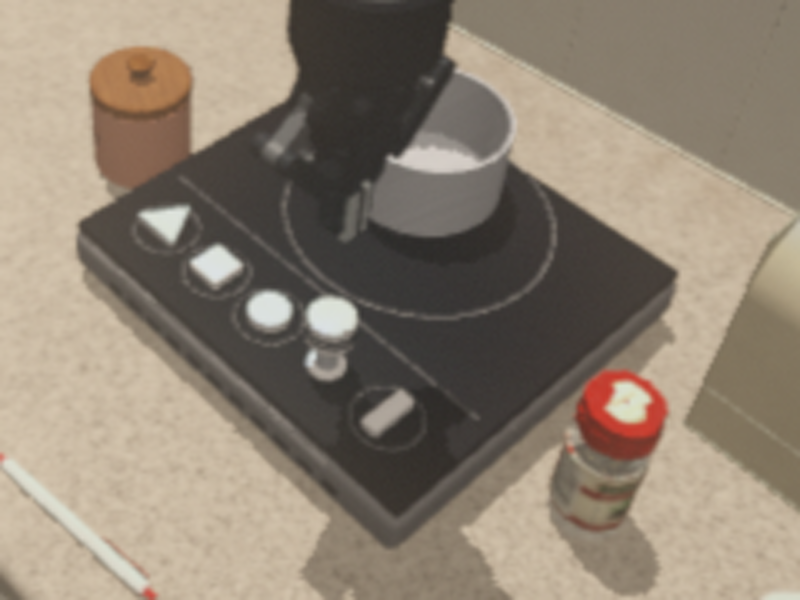

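The knob is out: its top is at row 244.7, predicted 244.0, and the stem is visible at (325,360) in the crop. Now I'll press the round key, stepping down under force watch.

```bash
cat >> h.py <<'E'
def press(k,z0,zmin,fmax,step=1.0,up=125):
    x,y=K[k]; move_linear([x,y,up]); move_linear([x,y,z0],velocity=80); pause(.15)
    b=st(k)["force"][2]; z=z0; f=0
    while z>zmin and f<fmax:
        z-=step; move_linear([x,y,z],velocity=40); o=get_obs(); f=o["force"][2]-b; print("%.1f:%.1f:%.1f"%(z,o["position"][2],f),end=" ")
    pause(.15); st("\nbottom"); move_linear([x,y,up]); st("up"); return f
E
python3 - <<'E'
from h import *
press("rnd",64,50.5,10)
E
```

```text
rnd t10.32 [ 506.3 -159.5   64.6] F [ 1.  -0.2  0.2] w0.1 gf0.0
63.0:63.1:0.0 62.0:61.9:-0.4 61.0:60.9:0.4 60.0:59.9:-0.1 59.0:59.1:0.3 58.0:58.1:1.7 57.0:57.1:2.0 56.0:56.0:2.5 55.0:55.0:2.7 54.0:54.1:4.5 53.0:53.9:13.5 
bottom t13.22 [ 506.1 -159.4   53.9] F [-3.6  1.2 13.6] w0.2 gf7.1
up t13.86 [ 505.2 -159.5  124.2] F [ 0.1 -0.6 -0. ] w-0.4 gf0.0
```

The round key hit its bottom stop at z = 53.9, as expected for a full press. Bar next, then triangle.

```bash
python3 - <<'E'
from h import *
if press("bar",62,50.5,8)>=8: press("tri",62,50.5,8)
move_linear([*K["knob"],125]); pause(.2); s=snapshot("scene")
for b in blobs(s,235,205,335,285): print(np.round(b,1))
E
```

```text
bar t15.76 [ 501.7 -259.4   62.6] F [-0.5  0.2  0.4] w0.2 gf0.0
61.0:61.1:-0.0 60.0:59.9:0.3 59.0:59.1:0.6 58.0:58.1:1.9 57.0:57.1:2.0 56.0:56.1:2.2 55.0:55.0:3.0 54.0:54.1:4.8 53.0:53.9:12.4 
bottom t18.16 [ 501.5 -259.3   53.9] F [-2.3  0.7 13.3] w-0.1 gf6.5
up t18.79 [ 500.6 -259.1  124.1] F [ 0.7  0.7 -0.5] w0.0 gf0.0
tri t21.36 [511.4 -59.6  62.6] F [ 0.1 -0.2  0.1] w0.3 gf0.0
61.0:61.1:-0.0 60.0:59.9:-0.5 59.0:59.0:1.1 58.0:58.1:0.7 57.0:57.0:1.8 56.0:56.0:3.0 55.0:55.0:2.8 54.0:54.1:6.0 53.0:53.9:15.0 
bottom t23.76 [511.2 -59.5  53.9] F [-3.  -0.4 15.1] w-0.3 gf7.3
up t24.39 [510.3 -59.8 124.2] F [0.9 0.3 0.1] w0.1 gf0.0
[249.4 215.9 105.   15.   11. ]
[264.4 228.9 124.   16.   13. ]
[280.4 242.4 129.   14.   12. ]
[296.8 259.7  52.   12.    9. ]
[299.1 244.6 156.   15.   13. ]
[315.8 273.1  88.   15.   13. ]
```

All three keys bottomed and sprang back, and the knob is still out. Now I'll push it home.

```bash
python3 - <<'E'
from h import *
press("knob",100,78,14,step=1.5,up=150)
move_linear([400,-209.4,250]); pause(.2); s=snapshot("scene");st()
for b in blobs(s,235,205,335,285): print(np.round(b,1))
cv2.imwrite("pics/end.png",cv2.resize(s,(800,600)))
E
```

```text
knob t27.03 [ 504.  -209.5  100.5] F [-0.3  0.1  0.7] w0.2 gf0.0
98.5:98.6:-0.7 97.0:97.0:0.3 95.5:95.5:-1.4 94.0:93.9:0.3 92.5:92.3:-0.2 91.0:90.8:-0.6 89.5:89.3:0.3 88.0:87.8:-1.0 86.5:86.3:-0.9 85.0:84.9:-1.0 83.5:84.0:6.5 82.0:83.8:19.0 
bottom t30.18 [ 503.8 -209.4   83.8] F [-6.7  3.3 20.4] w-0.2 gf9.8
up t30.78 [ 503.2 -209.5  149.3] F [ 0.3 -0.6  0.5] w-0.0 gf0.0
 t32.14 [ 400.2 -209.2  249.5] F [ 0.2 -0.3  0.4] w0.2 gf0.0
[248.9 216.2  96.   13.   11. ]
[264.4 229.  125.   16.   13. ]
[280.4 242.4 129.   14.   12. ]
[297.2 261.1  33.   10.    5. ]
[298.5 249.3 160.   16.   13. ]
[315.8 272.8 109.   16.   14. ]
```

View pics/end.png

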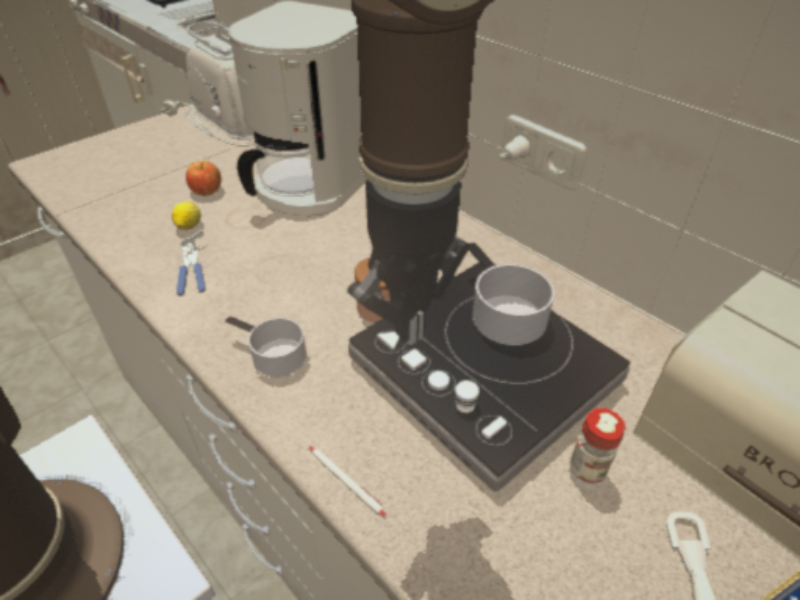

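The knob is home at (466,395), back at its starting pixel, and the four keys are up. The saucepan (513,303) and spice jar (600,445) haven't moved, the salt pot is partly hidden by the gripper but in place, and the arm is clear.

```bash
python3 -c "
from station import *
print(job_done())"
```

```text
the job is handed in; nothing more can be done
None
```

I pulled the knob up to its stop, pressed the round, bar and triangle keys fully in that order, pushed the knob home and handed the job in at about 32 s of the 48 s limit; no verdict came back.

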